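# Sort the lampworker's hand tools into their fitted tray

### The job

The session is over: put the five things left about the bench - graphite paddle, brass paddle, steel tweezers, black marver block and matchbox - away in the wooden tray of fitted blocks, each lying flat, right side up as it lies now, in the pocket that was cut to its own shape and size. All five must be in their own pockets and let go at the end. The round white tin does not belong in the tray: leave it where it stands.

Things in the scene. Friction and masses are not known exactly. Their poses are not given: they have to be found in the camera images.
- graphite_paddle: Graphite paddle, loose: brown handle, flat black plate on its end; 174 x 34 x 23 mm, 120 g. Origin: mid-length on the underside; +x towards the plate, z up. Handle x = -87 to 3 mm, 24 wide, 23 high; thin neck 3 to 25; plate 25 to 87, 34 wide, 12 high. Grasp across the handle at x = -12 mm.
- brass_paddle: Brass paddle, loose: pale maple handle, small brass plate on its end; 138 x 42 x 25 mm, 160 g, shorter than the graphite paddle. Origin: mid-length on the underside; +x towards the plate, z up. Handle x = -69 to 16 mm, 24 wide, 25 high; neck 16 thick; plate 43 to 69, 42 wide, 10 high. Grasp across the handle at x = 0.
- tweezers: Steel tweezers, loose, lying on edge: 125 x 15 x 8 mm, slim and straight, 22 g. Origin: mid-length on the underside; +x along it, z up. The two blades lie side by side, 15 mm wide over both at the middle, narrower at the ends, 8 mm high. Grasp across the blades at x = 0.
- marver_block: Marver, loose: plain square black graphite block 50 x 50 x 18 mm, 85 g. Origin: centre of its underside; x and y along its sides, z up.
- matchbox: Matchbox, loose, closed: 36 mm (its x) by 53 mm (its y), 15 mm high, 12 g. Origin: centre of its underside, z up.
- block_graphite: Fixed beech block in the tray, 210 (x) x 78 x 16 mm. Origin: centre of its underside, 4 mm above the bench; +x along it, away from the robot. Pocket floor 4 mm above the origin, walls 12 mm higher. Pocket for the graphite paddle, 192 x 52 mm, centred; either way round. At x = -40 to 40 the walls are cut away to the floor for fingers closing along y.
- block_brass: Fixed beech block in the tray, 210 (x) x 78 x 16 mm. Origin: centre of its underside, 4 mm above the bench; +x along it, away from the robot. Pocket floor 4 mm above the origin, walls 12 mm higher. Pocket for the brass paddle, 156 x 60 mm, centred; either way round. At x = -40 to 40 the walls are cut away to the floor for fingers closing along y.
- block_tweezers: Fixed beech block in the tray, 210 (x) x 78 x 16 mm. Origin: centre of its underside, 4 mm above the bench; +x along it, away from the robot. Pocket floor 4 mm above the origin, walls 12 mm higher. Pocket for the tweezers, 143 x 33 mm, centred; either way round. At x = -40 to 40 the walls are cut away to the floor for fingers closing along y.
- block_small: Fixed beech block in the tray, 210 (x) x 78 x 16 mm. Origin: centre of its underside, 4 mm above the bench; +x along it, away from the robot. Pocket floor 4 mm above the origin, walls 12 mm higher. Marver pocket 68 x 68 mm, middle at x = -48; matchbox pocket 54 (x) x 71 (y), middle at x = +48. A 44 mm wide channel along x at floor height is for fingers closing along x.
- balm_tin: Round white lidded tin, 62 mm across, 27 mm high, loose, standing among the things to be sorted. Origin: centre of its underside. It is to be left where it stands.

How it is judged:
By the outcome, as a careful person would: the job done as asked, in the order asked, and still so for the second after the job is handed in, with the robot touching nothing.
It also fails if it takes over 122 s, if anything falls off the work surface, if the arm or the gripper's body presses on something with over 40 N, if the wrist force passes 120 N, or if a joint passes its speed limit or range.

### The arm

A 6-joint arm with a two-finger parallel gripper is mounted at the origin on a cart in front of the work surface, level with it; the furniture and walls round the work are solid. World frame = base frame: x ahead of the robot, y to its left, z up, the work surface at z = 0. Lengths are in mm, angles in degrees, forces in N, time in s.
With the tool pointing down it reaches from about 350 to 875 mm from the base axis. Payload 4.2 kg.
Tool frame: the origin (TCP) lies at the very end of the fingers, on their centre line; the grasp point (between the pads) lies ctrl.grip_depth behind it (ctrl.grip_depth is the distance from the TCP to the grasp point, in mm); z points along the fingers, y is the line along which they close (so a half turn about z gives the same grasp; the last joint's range is limited). The gripper opens to 85 mm and grips with 20 to 120 N. Pads are 22 mm wide; open, the fingers measure 114 mm over their backs; the gripper's body (76 mm by 85 mm) begins 54 mm behind the grasp point. The pads swing forward as they close: fully open they stand 13 mm farther back than shut.
Start: joints at [86.78, 22.042, 0.453, 0, -68.411, -14.817], TCP at [193.484, 594.275, 231.312] pointing down, gripper open.
Joint ranges: [-179.83, 179.83], [-69.29, 118.12], [-61.27, 80.66], [-181.25, 117.63], [-171.15, -9.14], [-177.46, 177.46]. Speed limits (degrees/s): [159.86, 159.86, 180, 180, 180, 180].

### API

Orientations are given as a 3x3 rotation matrix whose columns are the frame's x, y, z axes.
In Python, from plant import monitor, vision, ctrl, spotter gives the robot as it stands.
- The arm moves only by the shell command python3 -m jog 'ROWS' [FORCE]. ROWS is JSON, a list of rows, each an object of numbers: "x", "y", "z": the shift along the tool's x, y, z in cm; "wx", "wy", "wz": the turn, a rotation vector about the tool's x, y, z in rad; "grip": the finger opening in cm, from 0 to 8.54. In form: [{"x": .., "y": .., "z": .., "wx": .., "wy": .., "wz": .., "grip": ..}, ...]. A call has exactly 5 rows; each row shifts and turns the commanded pose from where the row before left it, along the tool's axes as they then stand; what a row does not reach is not made up. A row lasts 1/10 s, in which the tool goes at most 50 mm and 8.59 degrees, less where a joint would pass 70% of its speed; a pose out of reach is approached as far as the arm can. A call is refused whole if a number of a shift passes 5 or a number of a turn 0.15, either way. A call with a gripper value outside its range is refused whole. The fingers move at their own pace and stop on an object; FORCE is the grip in N (left out, the last holds). Time passes only in rows, so rows that do not move let the fingers close, or fill a call up. It gives the time, the measured TCP pose, the force, the opening and the grip force at its end, in the units of the state.
- monitor.get_obs(): the state, without advancing time (a new reading comes with each control period).
- vision.read_camera(name): name is "scene" or "top" or "wrist"; returns a dict with "frame" (420x560x3 uint8, red, green, blue), "K" (3x3 intrinsics, pixels), "xyz" and "rotation" of the camera in the world; the wrist camera has in their place "hand_eye" (4x4, takes a point from camera to tool coordinates, whose origin is the TCP and whose axes are the flange's). Camera axes: x right, y down, z forward; pixel columns grow to the right and rows downward; lengths in mm; the calibration is good to about 2 mm. A picture is of the moment at which its call begins: read the wrist's pose just before it. There is no depth.
- ctrl.sign_off(): hands the job in; it is judged then, once.
Trained networks look in the newest picture that a camera, given by its name, has taken for a name from the list of things; names that differ only in an ending like _2 or _b are one class to them, and where a whole thing is asked for, a point or a joint stands for the part that bears it (a point fixed in the world has none). Each returns a list of dicts, best first, with "p" (0 to 1); they miss things now and then, are a little off and sometimes report something else, mostly with a low value. They report only what shows in the picture. A call takes as long as a camera call.
- spotter.outline_of(query, camera): "mask" (420x560 bool, what is visible of it).
- spotter.pinpoint(query, camera): "location" ([x, y, z] in mm, in world coordinates, good to about 4 mm: a listed point, or the origin of a listed thing).
The state is a dict: "time_s": time; "joints": joint angles; "qd": joint speeds; "joint_torque": joint torques, N m; "ee_pos": TCP position; "tool_rot": TCP orientation; "force": force on the tool from outside, world axes, zero at the start; "moment": the same for the moment, N m; "width": finger opening in mm; "finger_force": force on a finger pad.
Only numpy, scipy, OpenCV 4.12 (cv2) and the standard library are available. Lean on these libraries where they do the work, as an engineer would, in place of code of your own. Each camera call takes 0.05 s, during which the arm holds its last target. There are 200 camera calls.

## Working session

There is one attempt and no reset: what is moved stays moved. The work goes in short steps, Python scripts to look and compute and a shell command to move; the robot and the scene stay as the last step left them, time stands still between calls to the robot, and variables do not carry over. Pictures are saved under pics/ and viewed, at most 17 in all, crops included, and the job is handed in when it is done.

```bash
ls; mkdir -p pics; python3 - <<'E'
from plant import monitor, vision, ctrl, spotter
import cv2,numpy as np
o=monitor.get_obs(); print(o['time_s'],o['ee_pos'],np.round(o['tool_rot'],3).tolist(),o['width'],ctrl.grip_depth)
for c in ['top','scene']:
    r=vision.read_camera(c); cv2.imwrite(f'pics/{c}0.png',r['frame'][:,:,::-1]); print(c,r['K'].tolist(),r['xyz'],np.round(r['rotation'],4).tolist())
    for n in ['graphite_paddle','brass_paddle','tweezers','marver_block','matchbox','balm_tin','block_graphite','block_brass','block_tweezers','block_small']:
        print(n,[(np.round(d['location']).tolist(),round(d['p'],2)) for d in spotter.pinpoint(n,c)][:3])
E
```

```text
pics
0.0 [193.30154357 593.72952565 230.2321049 ] [[0.951, -0.31, -0.001], [-0.31, -0.951, -0.002], [0.0, 0.002, -1.0]] 85.21122211211565 18.700000000000003
top [[445.7004443141448, 0.0, 277.04600932418947], [0.0, 445.7004443141448, 202.18231982365995], [0.0, 0.0, 1.0]] [ 339.31762515    6.00377956 1023.9533768 ] [[-0.0086, -0.9851, 0.1719], [-0.9999, 0.0105, 0.01], [-0.0117, -0.1718, -0.9851]]
graphite_paddle [([589.0, 128.0, 4.0], 0.72)]
brass_paddle [([424.0, 119.0, 2.0], 0.81)]
tweezers [([508.0, 314.0, -2.0], 0.53)]
marver_block [([506.0, 128.0, 2.0], 0.95), ([516.0, -60.0, 4.0], 0.28), ([584.0, 312.0, -3.0], 0.17)]
matchbox [([428.0, 307.0, -3.0], 0.58)]
balm_tin []
block_graphite [([509.0, -214.0, -0.0], 0.7), ([507.0, -303.0, 3.0], 0.59)]
block_brass [([515.0, -142.0, 5.0], 0.96), ([506.0, 129.0, 4.0], 0.4)]
block_tweezers [([516.0, -61.0, 4.0], 0.71), ([582.0, 313.0, 0.0], 0.36)]
block_small [([510.0, -219.0, 2.0], 0.89)]
scene [[451.02092906741564, 0.0, 284.85994049096945], [0.0, 451.02092906741564, 203.3372590366568], [0.0, 0.0, 1.0]] [ -68.72732452 -579.6451373   538.00439047] [[0.7239, -0.3621, 0.5873], [-0.6899, -0.3891, 0.6104], [0.0075, -0.847, -0.5315]]
graphite_paddle [([587.0, 130.0, 1.0], 0.6)]
brass_paddle []
tweezers [([510.0, 314.0, -2.0], 0.64)]
marver_block [([506.0, 127.0, -1.0], 0.97)]
matchbox []
balm_tin [([582.0, 314.0, 2.0], 0.73)]
block_graphite [([507.0, -296.0, 6.0], 0.73)]
block_brass [([516.0, -140.0, 3.0], 0.97)]
block_tweezers [([517.0, -64.0, 4.0], 0.55)]
block_small [([511.0, -223.0, 1.0], 0.58)]
```

View pics/top0.png

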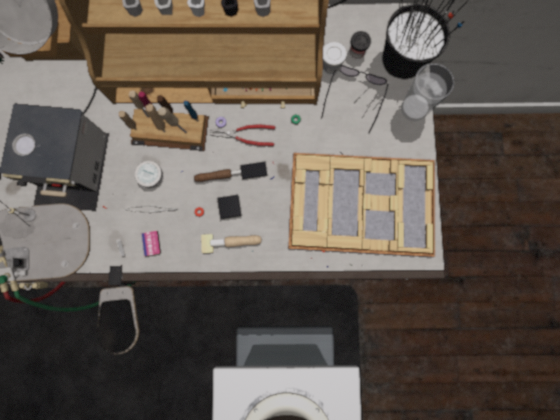

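View pics/scene0.png

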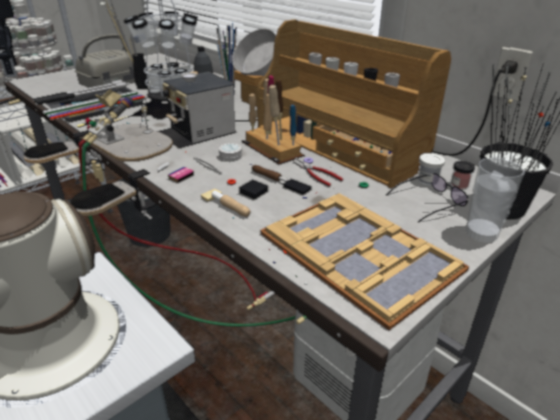

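The top view shows the graphite paddle (230,173), marver (229,207), brass paddle (230,242), tweezers (152,210), matchbox (151,243) and tin (148,174). The tray pockets, left to right, are tweezers (312), brass (345), small (380) and graphite (412); the fourth is the longest, which matches the graphite pocket. Next I measure the outlines.

```bash
cat > h.py <<'E'
from plant import monitor, vision, ctrl, spotter
import cv2,numpy as np
def cam(name):
    o=monitor.get_obs(); r=vision.read_camera(name)
    if name=='wrist':
        R=np.array(o['tool_rot']); T=np.array(r['hand_eye'])
        return r['frame'],np.array(r['K']),R@T[:3,3]+o['ee_pos'],R@T[:3,:3]
    return r['frame'],np.array(r['K']),np.array(r['xyz']),np.array(r['rotation'])
def plane(uv,c,h):
    _,K,p,R=c
    d=(R@np.linalg.inv(K)@np.c_[uv,np.ones(len(uv))].T).T
    return (p+d*((h-p[2])/d[:,2])[:,None])[:,:2]
def rect(mask,c,h):
    m=max(cv2.findContours(mask.astype(np.uint8),0,1)[0],key=cv2.contourArea)[:,0,:]
    P=plane(m.astype(float),c,h).astype(np.float32)
    (x,y),(w,l),a=cv2.minAreaRect(P)
    if w<l: w,l,a=l,w,a-90
    return [round(float(v),1) for v in (x,y,w,l,(a+90)%180-90)]
H=dict(graphite_paddle=12,brass_paddle=12,tweezers=6,marver_block=16,matchbox=13,balm_tin=27,block_graphite=20,block_brass=20,block_tweezers=20,block_small=20)
def look(name,things):
    c=cam(name)
    for n in things:
        for d in spotter.outline_of(n,name)[:2]: print(n,round(d['p'],2),rect(d['mask'],c,H[n]) if d['mask'].any() else None)
        for d in spotter.pinpoint(n,name)[:2]: print('   pin',round(d['p'],2),np.round(d['location']).tolist())
    return c
def st():
    o=monitor.get_obs(); R=o['tool_rot']
    print('t',round(o['time_s'],2),'tcp',np.round(o['ee_pos'],1).tolist(),'psi',round(np.degrees(np.arctan2(R[1][0],R[0][0])),1),'w',round(o['width'],1),'ff',np.round(o['finger_force'],1),'F',np.round(o['force'],1).tolist())
E
python3 -c "
from h import *
look('top',H); st()"
```

```text
graphite_paddle 0.93 [591.9, 72.4, 69.3, 35.7, -82.3]
   pin 0.73 [585.0, 128.0, -0.0]
   pin 0.69 [424.0, 120.0, 1.0]
brass_paddle 0.93 [429.5, 121.7, 136.9, 41.3, -82.4]
   pin 0.85 [422.0, 120.0, -3.0]
   pin 0.43 [511.0, 310.0, -0.0]
tweezers 0.5 [422.4, 121.6, 135.4, 43.4, 89.5]
   pin 0.65 [512.0, 312.0, -2.0]
marver_block 0.94 [506.0, 125.6, 51.0, 50.3, 8.3]
   pin 0.76 [506.0, 126.0, 4.0]
   pin 0.6 [510.0, -222.0, 2.0]
matchbox 0.72 [424.9, 304.8, 56.6, 39.7, 9.2]
   pin 0.74 [514.0, -143.0, 4.0]
   pin 0.6 [425.0, 306.0, -3.0]
balm_tin 0.84 [581.3, 311.8, 64.5, 57.9, 46.4]
   pin 0.58 [588.0, 312.0, 0.0]
block_graphite 0.76 [502.4, -297.9, 208.4, 79.1, -4.8]
block_graphite 0.44 [423.7, 301.8, 56.2, 40.9, 8.8]
   pin 0.94 [507.0, -300.0, 5.0]
block_brass 0.64 [513.7, -140.5, 210.2, 78.9, -3.8]
block_brass 0.43 [505.3, 125.3, 51.8, 51.2, 6.6]
   pin 0.74 [512.0, -141.0, 8.0]
block_tweezers 0.65 [518.9, -62.4, 210.3, 77.9, -3.8]
block_tweezers 0.41 [583.1, 122.5, 168.4, 36.7, -82.3]
   pin 0.68 [518.0, -62.0, 5.0]
block_small 0.96 [507.4, -219.2, 211.4, 80.3, -3.4]
   pin 0.7 [512.0, -220.0, 0.0]
   pin 0.69 [588.0, 130.0, 1.0]
t 2.15 tcp [193.5, 594.3, 231.3] psi -18.0 w 85.4 ff 0.0 F [-0.5, -0.2, -0.1]
```

```bash
python3 -m jog '[{"z":-0.1,"wz":0.15},{"wz":0.15},{"wz":0.15},{"wz":0.15},{"wz":0.15}]' 40; python3 -c "
from h import *
st()"
```

```text
t 2.15 tcp [193.5, 594.3, 231.3] psi -18.0 w 85.4 ff 0.0 F [-0.5, -0.2, -0.1]$[0]: bad value
```

```bash
python3 -m jog '[{"wz":0.15,"grip":6},{"wz":0.15,"grip":6},{"wz":0.15,"grip":6},{"wz":0.15,"grip":6},{"wz":0.15,"grip":6}]' 40 || python3 -m jog '[{"x":0,"y":0,"z":0,"wx":0,"wy":0,"wz":0.15,"grip":6},{"x":0,"y":0,"z":0,"wx":0,"wy":0,"wz":0.15,"grip":6},{"x":0,"y":0,"z":0,"wx":0,"wy":0,"wz":0.15,"grip":6},{"x":0,"y":0,"z":0,"wx":0,"wy":0,"wz":0.15,"grip":6},{"x":0,"y":0,"z":0,"wx":0,"wy":0,"wz":0.15,"grip":6}]' 40; python3 -c "
from h import *
st()"
```

```text
time_s: 2.65
ee_pos: [193.5, 594.3, 231.3]
tool_rot: [[0.479, -0.878, -0.0], [-0.878, -0.479, -0.0], [0.0, 0.0, -1.0]]
force: [-0.1, 0.7, -0.3]
width: 60.2
finger_force: 0.0
t 2.65 tcp [193.5, 594.3, 231.3] psi -61.4 w 60.2 ff 0.0 F [-0.1, 0.7, -0.3]$[0]: bad value
```

```bash
python3 -m jog '[{"x":0,"y":0,"z":0,"wx":0,"wy":0,"wz":0.15,"grip":6},{"x":0,"y":0,"z":0,"wx":0,"wy":0,"wz":0.15,"grip":6},{"x":0,"y":0,"z":0,"wx":0,"wy":0,"wz":0.065,"grip":6},{"x":2.5,"y":-1.6,"z":0,"wx":0,"wy":0,"wz":0,"grip":6},{"x":2.5,"y":-1.6,"z":0,"wx":0,"wy":0,"wz":0,"grip":6}]'
for i in 1 2 3; do python3 -m jog '[{"x":2.5,"y":-1.6,"z":0,"wx":0,"wy":0,"wz":0,"grip":6},{"x":2.5,"y":-1.6,"z":0,"wx":0,"wy":0,"wz":0,"grip":6},{"x":2.5,"y":-1.6,"z":0,"wx":0,"wy":0,"wz":0,"grip":6},{"x":2.5,"y":-1.6,"z":0,"wx":0,"wy":0,"wz":0,"grip":6},{"x":2.5,"y":-1.6,"z":0,"wx":0,"wy":0,"wz":0,"grip":6}]' | grep -E "refus|bad"; done
python3 -m jog '[{"x":2.5,"y":-1.6,"z":0,"wx":0,"wy":0,"wz":0,"grip":6},{"x":2.5,"y":-1.6,"z":0,"wx":0,"wy":0,"wz":0,"grip":6},{"x":2.5,"y":-1.7,"z":0,"wx":0,"wy":0,"wz":0,"grip":6},{"x":0,"y":0,"z":1,"wx":0,"wy":0,"wz":0,"grip":6},{"x":0,"y":0,"z":0,"wx":0,"wy":0,"wz":0,"grip":6}]' >/dev/null
python3 -c "
from h import *
st()
c=look('wrist',['graphite_paddle','marver_block','brass_paddle'])
cv2.imwrite('pics/w1.png',c[0][:,:,::-1])"
```

```text
time_s: 3.15
ee_pos: [232.2, 549.1, 231.0]
tool_rot: [[0.142, -0.99, 0.0], [-0.99, -0.142, -0.0], [0.0, 0.0, -1.0]]
force: [-0.0, -0.5, -0.1]
width: 60.1
finger_force: 0.0
t 5.15 tcp [580.8, 143.6, 219.5] psi -82.0 w 59.8 ff 0.0 F [-0.2, -0.4, 0.0]
graphite_paddle 0.63 [589.1, 125.1, 172.5, 34.0, -83.2]
graphite_paddle 0.42 [510.5, 269.1, 52.1, 5.2, 82.8]
   pin 0.89 [587.0, 126.0, 1.0]
marver_block 0.92 [510.1, 125.8, 53.1, 52.3, -82.0]
   pin 0.97 [507.0, 127.0, 0.0]
brass_paddle 0.88 [430.8, 120.8, 136.3, 44.9, -86.6]
   pin 0.63 [430.0, 121.0, 3.0]
```

View pics/w1.png

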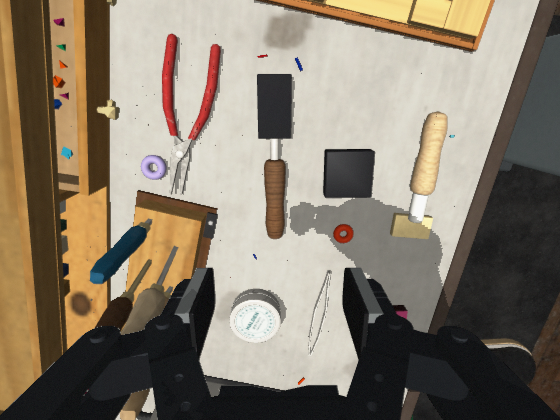

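The wrist view shows the graphite paddle at (275,155) with its plate towards -y, the marver at (348,174), the tin at (257,315), and the handle clear of the rack. Now grasp it.

```bash
python3 -m jog '[{"x":0.63,"y":-0.49,"z":3,"wx":0,"wy":0,"wz":0.017,"grip":4.5},{"x":0,"y":0,"z":4,"wx":0,"wy":0,"wz":0,"grip":4.5},{"x":0,"y":0,"z":4,"wx":0,"wy":0,"wz":0,"grip":4.5},{"x":0,"y":0,"z":4,"wx":0,"wy":0,"wz":0,"grip":4.5},{"x":0,"y":0,"z":2.5,"wx":0,"wy":0,"wz":0,"grip":4.5}]' >/dev/null
python3 -m jog '[{"x":0,"y":0,"z":1.5,"wx":0,"wy":0,"wz":0,"grip":4.5},{"x":0,"y":0,"z":1.5,"wx":0,"wy":0,"wz":0,"grip":4.5},{"x":0,"y":0,"z":1,"wx":0,"wy":0,"wz":0,"grip":4.5},{"x":0,"y":0,"z":0,"wx":0,"wy":0,"wz":0,"grip":4.5},{"x":0,"y":0,"z":0,"wx":0,"wy":0,"wz":0,"grip":1}]' 
python3 -m jog '[{"x":0,"y":0,"z":0,"wx":0,"wy":0,"wz":0,"grip":1},{"x":0,"y":0,"z":0,"wx":0,"wy":0,"wz":0,"grip":1},{"x":0,"y":0,"z":0,"wx":0,"wy":0,"wz":0,"grip":1},{"x":0,"y":0,"z":0,"wx":0,"wy":0,"wz":0,"grip":1},{"x":0,"y":0,"z":0,"wx":0,"wy":0,"wz":0,"grip":1}]' 50
```

```text
time_s: 6.5
ee_pos: [587.7, 139.1, 6.8]
tool_rot: [[0.124, -0.992, 0.001], [-0.992, -0.124, 0.0], [-0.0, -0.001, -1.0]]
force: [-0.5, -0.2, 0.8]
width: 31.4
finger_force: 0.0
time_s: 7.0
ee_pos: [588.0, 139.2, 7.4]
tool_rot: [[0.124, -0.992, 0.002], [-0.992, -0.124, 0.001], [-0.0, -0.002, -1.0]]
force: [-1.1, 0.6, 5.7]
width: 20.8
finger_force: 49.6
```

```bash
python3 -m jog '[{"x":0,"y":0,"z":-1.5,"wx":0,"wy":0,"wz":0,"grip":1},{"x":0,"y":0,"z":-3.5,"wx":0,"wy":0,"wz":0,"grip":1},{"x":0,"y":0,"z":-4,"wx":0,"wy":0,"wz":0,"grip":1},{"x":1.5,"y":0.5,"z":-3,"wx":0,"wy":0,"wz":0,"grip":1},{"x":3,"y":1,"z":0,"wx":0,"wy":0,"wz":0,"grip":1}]' >/dev/null
for i in 1 2; do python3 -m jog '[{"x":3,"y":1,"z":0,"wx":0,"wy":0,"wz":0,"grip":1},{"x":3,"y":1,"z":0,"wx":0,"wy":0,"wz":0,"grip":1},{"x":3,"y":1,"z":0,"wx":0,"wy":0,"wz":0,"grip":1},{"x":3,"y":1,"z":0,"wx":0,"wy":0,"wz":0,"grip":1},{"x":3,"y":1,"z":0,"wx":0,"wy":0,"wz":0,"grip":1}]' |grep -E "ref|bad"; done
python3 -m jog '[{"x":3,"y":1,"z":0,"wx":0,"wy":0,"wz":0,"grip":1},{"x":3,"y":1.5,"z":0,"wx":0,"wy":0,"wz":0,"grip":1},{"x":1.7,"y":0.8,"z":0,"wx":0,"wy":0,"wz":0,"grip":1},{"x":0,"y":0,"z":0,"wx":0,"wy":0,"wz":-0.15,"grip":1},{"x":0,"y":0,"z":0,"wx":0,"wy":0,"wz":-0.15,"grip":1}]' |grep -E "pos|force|width"
python3 -m jog '[{"x":0,"y":0,"z":0,"wx":0,"wy":0,"wz":-0.15,"grip":1},{"x":0,"y":0,"z":0,"wx":0,"wy":0,"wz":-0.15,"grip":1},{"x":0,"y":0,"z":0,"wx":0,"wy":0,"wz":-0.15,"grip":1},{"x":0,"y":0,"z":0,"wx":0,"wy":0,"wz":-0.15,"grip":1},{"x":0,"y":0,"z":0,"wx":0,"wy":0,"wz":-0.15,"grip":1}]' >/dev/null
python3 -m jog '[{"x":0,"y":0,"z":0,"wx":0,"wy":0,"wz":-0.15,"grip":1},{"x":0,"y":0,"z":0,"wx":0,"wy":0,"wz":-0.15,"grip":1},{"x":0,"y":0,"z":0,"wx":0,"wy":0,"wz":-0.037,"grip":1},{"x":0,"y":0,"z":0,"wx":0,"wy":0,"wz":0,"grip":1},{"x":0,"y":0,"z":0,"wx":0,"wy":0,"wz":0,"grip":1}]' >/dev/null
python3 -c "
from h import *
st()
c=look('wrist',['graphite_paddle','block_graphite','block_small','block_brass','block_tweezers'])
cv2.imwrite('pics/w2.png',c[0][:,:,::-1])"
```

```text
ee_pos: [491.5, -298.9, 125.4]
force: [-0.4, 0.1, -2.4]
width: 20.6
finger_force: 49.3
t 10.0 tcp [492.2, -298.2, 125.8] psi -3.5 w 20.2 ff 49.3 F [0.3, -0.1, -1.3]
graphite_paddle 0.81 [456.4, -296.0, 302.5, 62.2, -3.7]
   pin 0.96 [506.0, -300.0, 119.0]
block_graphite 0.85 [524.9, -300.1, 171.5, 79.0, -3.5]
block_small 0.56 [511.4, -222.0, 207.4, 80.3, -4.0]
   pin 0.68 [512.0, -217.0, 4.0]
block_brass 0.8 [516.3, -143.2, 208.9, 80.1, -4.0]
   pin 0.95 [517.0, -143.0, 4.0]
block_tweezers 0.76 [494.0, -100.3, 171.6, 41.5, -18.4]
```

View pics/w2.png

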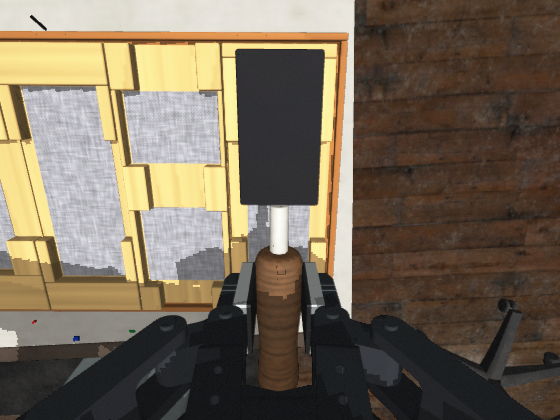

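The view shows the paddle hanging straight over the right-hand pocket, with the plate at (280,125). Block centre is about (506,-300), so it's aligned. Lower and release.

```bash
python3 -m jog '[{"x":0.1,"y":0.1,"z":3.5,"wx":0,"wy":0,"wz":0,"grip":1},{"x":0,"y":0,"z":3,"wx":0,"wy":0,"wz":0,"grip":1},{"x":0,"y":0,"z":1.5,"wx":0,"wy":0,"wz":0,"grip":1},{"x":0,"y":0,"z":1,"wx":0,"wy":0,"wz":0,"grip":1},{"x":0,"y":0,"z":1,"wx":0,"wy":0,"wz":0,"grip":1}]' |grep -E "pos|force"
python3 -m jog '[{"x":0,"y":0,"z":0.5,"wx":0,"wy":0,"wz":0,"grip":1},{"x":0,"y":0,"z":0.4,"wx":0,"wy":0,"wz":0,"grip":1},{"x":0,"y":0,"z":0,"wx":0,"wy":0,"wz":0,"grip":1},{"x":0,"y":0,"z":0,"wx":0,"wy":0,"wz":0,"grip":1},{"x":0,"y":0,"z":0,"wx":0,"wy":0,"wz":0,"grip":1}]' |grep -E "pos|force"
```

```text
ee_pos: [494.1, -299.5, 26.1]
force: [0.9, 0.0, -1.9]
finger_force: 49.3
ee_pos: [494.0, -299.5, 17.9]
force: [-1.0, -0.7, -0.7]
finger_force: 49.3
```

```bash
python3 -m jog '[{"x":0,"y":0,"z":0.15,"wx":0,"wy":0,"wz":0,"grip":1},{"x":0,"y":0,"z":0,"wx":0,"wy":0,"wz":0,"grip":4},{"x":0,"y":0,"z":0,"wx":0,"wy":0,"wz":0,"grip":4},{"x":0,"y":0,"z":0,"wx":0,"wy":0,"wz":0,"grip":4},{"x":0,"y":0,"z":0,"wx":0,"wy":0,"wz":0,"grip":4}]' | grep -E "pos|force|width"
python3 -m jog '[{"x":0,"y":0,"z":-2,"wx":0,"wy":0,"wz":0,"grip":4},{"x":0,"y":0,"z":-4,"wx":0,"wy":0,"wz":0,"grip":4},{"x":0,"y":0,"z":-4.5,"wx":0,"wy":0,"wz":0,"grip":4.5},{"x":-0.65,"y":-2.9,"z":-3,"wx":0,"wy":0,"wz":0,"grip":4.5},{"x":-0.65,"y":-3,"z":0,"wx":0,"wy":0,"wz":0,"grip":4.5}]' >/dev/null
for i in 1 2; do python3 -m jog '[{"x":-0.65,"y":-3,"z":0,"wx":0,"wy":0,"wz":0,"grip":4.5},{"x":-0.65,"y":-3,"z":0,"wx":0,"wy":0,"wz":0,"grip":4.5},{"x":-0.65,"y":-3,"z":0,"wx":0,"wy":0,"wz":0,"grip":4.5},{"x":-0.65,"y":-3,"z":0,"wx":0,"wy":0,"wz":0,"grip":4.5},{"x":-0.65,"y":-3,"z":0,"wx":0,"wy":0,"wz":0,"grip":4.5}]' >/dev/null; done
python3 -m jog '[{"x":-0.65,"y":-3,"z":0,"wx":0,"wy":0,"wz":0,"grip":4.5},{"x":-0.7,"y":-2.6,"z":0,"wx":0,"wy":0,"wz":0,"grip":4.5},{"x":0,"y":0,"z":0,"wx":0,"wy":0,"wz":0.15,"grip":4.5},{"x":0,"y":0,"z":0,"wx":0,"wy":0,"wz":0.15,"grip":4.5},{"x":0,"y":0,"z":0,"wx":0,"wy":0,"wz":0.15,"grip":4.5}]' >/dev/null
python3 -m jog '[{"x":0,"y":0,"z":0,"wx":0,"wy":0,"wz":0.15,"grip":4.5},{"x":0,"y":0,"z":0,"wx":0,"wy":0,"wz":0.15,"grip":4.5},{"x":0,"y":0,"z":0,"wx":0,"wy":0,"wz":0.15,"grip":4.5},{"x":0,"y":0,"z":0,"wx":0,"wy":0,"wz":0.15,"grip":4.5},{"x":0,"y":0,"z":0,"wx":0,"wy":0,"wz":0.15,"grip":4.5}]' >/dev/null
python3 -m jog '[{"x":0,"y":0,"z":0,"wx":0,"wy":0,"wz":0.15,"grip":4.5},{"x":0,"y":0,"z":0,"wx":0,"wy":0,"wz":0.05,"grip":4.5},{"x":0,"y":0,"z":0,"wx":0,"wy":0,"wz":0,"grip":4.5},{"x":0,"y":0,"z":0,"wx":0,"wy":0,"wz":0,"grip":4.5},{"x":0,"y":0,"z":0,"wx":0,"wy":0,"wz":0,"grip":4.5}]' >/dev/null
python3 -c "
from h import *
st()
c=look('wrist',['brass_paddle','marver_block'])
cv2.imwrite('pics/w3.png',c[0][:,:,::-1])
c=look('top',['graphite_paddle','brass_paddle'])
cv2.imwrite('pics/t3.png',c[0][60:320,60:460,::-1])"
```

```text
ee_pos: [493.7, -299.4, 16.0]
force: [-0.7, 0.4, -1.0]
width: 40.1
finger_force: 0.0
t 15.05 tcp [427.0, 120.4, 150.9] psi -83.6 w 45.3 ff 0.0 F [-0.5, 1.0, 0.0]
brass_paddle 0.7 [432.2, 121.2, 136.1, 40.8, -82.6]
   pin 0.77 [426.0, 123.0, 4.0]
marver_block 0.87 [506.7, 125.5, 52.0, 51.6, 8.4]
   pin 0.7 [508.0, 129.0, 2.0]
   pin 0.81 [507.0, -295.0, 10.0]
brass_paddle 0.87 [428.3, 88.7, 71.2, 23.1, -87.0]
   pin 0.73 [424.0, 120.0, -1.0]
```

View pics/w3.png

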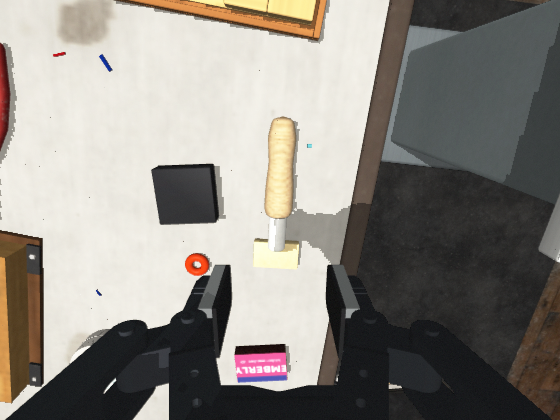

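View pics/t3.png

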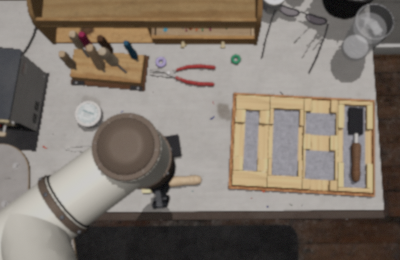

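The top view shows the graphite paddle lying in its own pocket (355,145). The wrist view shows the brass paddle's handle at (281,165), centred between the fingers, with the plate at (277,255). Grasp it.

```bash
python3 -m jog '[{"x":-0.1,"y":-0.2,"z":3.5,"wx":0,"wy":0,"wz":0.024,"grip":4.5},{"x":0,"y":0,"z":4,"wx":0,"wy":0,"wz":0,"grip":4.5},{"x":0,"y":0,"z":3,"wx":0,"wy":0,"wz":0,"grip":4.5},{"x":0,"y":0,"z":2,"wx":0,"wy":0,"wz":0,"grip":4.5},{"x":0,"y":0,"z":1,"wx":0,"wy":0,"wz":0,"grip":4.5}]' >/dev/null
python3 -m jog '[{"x":0,"y":0,"z":1,"wx":0,"wy":0,"wz":0,"grip":4.5},{"x":0,"y":0,"z":0,"wx":0,"wy":0,"wz":0,"grip":4.5},{"x":0,"y":0,"z":0,"wx":0,"wy":0,"wz":0,"grip":1},{"x":0,"y":0,"z":0,"wx":0,"wy":0,"wz":0,"grip":1},{"x":0,"y":0,"z":0,"wx":0,"wy":0,"wz":0,"grip":1}]' 60 | grep -E "pos|force|width"
python3 -m jog '[{"x":0,"y":0,"z":0,"wx":0,"wy":0,"wz":0,"grip":1},{"x":0,"y":0,"z":0,"wx":0,"wy":0,"wz":0,"grip":1},{"x":0,"y":0,"z":0,"wx":0,"wy":0,"wz":0,"grip":1},{"x":0,"y":0,"z":0,"wx":0,"wy":0,"wz":0,"grip":1},{"x":0,"y":0,"z":0,"wx":0,"wy":0,"wz":0,"grip":1}]' 60
```

```text
ee_pos: [429.4, 121.9, 6.8]
force: [-1.0, -0.5, 4.3]
width: 21.8
finger_force: 59.1
time_s: 17.05
ee_pos: [429.4, 121.9, 6.8]
tool_rot: [[0.087, -0.996, 0.002], [-0.996, -0.087, 0.001], [-0.001, -0.002, -1.0]]
force: [-1.3, 0.2, 7.1]
width: 21.9
finger_force: 59.3
```

```bash
python3 -m jog '[{"x":0,"y":0,"z":-1.5,"wx":0,"wy":0,"wz":0,"grip":1},{"x":0,"y":0,"z":-3.5,"wx":0,"wy":0,"wz":0,"grip":1},{"x":0,"y":0,"z":-4,"wx":0,"wy":0,"wz":0,"grip":1},{"x":1.5,"y":-0.35,"z":-3,"wx":0,"wy":0,"wz":0,"grip":1},{"x":3,"y":-0.7,"z":0,"wx":0,"wy":0,"wz":0,"grip":1}]' >/dev/null
python3 -m jog '[{"x":3,"y":-0.7,"z":0,"wx":0,"wy":0,"wz":0,"grip":1},{"x":3,"y":-0.7,"z":0,"wx":0,"wy":0,"wz":0,"grip":1},{"x":3,"y":-0.7,"z":0,"wx":0,"wy":0,"wz":0,"grip":1},{"x":3,"y":-0.7,"z":0,"wx":0,"wy":0,"wz":0,"grip":1},{"x":3,"y":-0.7,"z":0,"wx":0,"wy":0,"wz":0,"grip":1}]' >/dev/null
python3 -m jog '[{"x":3,"y":-0.7,"z":0,"wx":0,"wy":0,"wz":0,"grip":1},{"x":3,"y":-0.7,"z":0,"wx":0,"wy":0,"wz":0,"grip":1},{"x":1.65,"y":-0.4,"z":0,"wx":0,"wy":0,"wz":0,"grip":1},{"x":0,"y":0,"z":0,"wx":0,"wy":0,"wz":-0.15,"grip":1},{"x":0,"y":0,"z":0,"wx":0,"wy":0,"wz":-0.15,"grip":1}]' >/dev/null
python3 -m jog '[{"x":0,"y":0,"z":0,"wx":0,"wy":0,"wz":-0.15,"grip":1},{"x":0,"y":0,"z":0,"wx":0,"wy":0,"wz":-0.15,"grip":1},{"x":0,"y":0,"z":0,"wx":0,"wy":0,"wz":-0.15,"grip":1},{"x":0,"y":0,"z":0,"wx":0,"wy":0,"wz":-0.15,"grip":1},{"x":0,"y":0,"z":0,"wx":0,"wy":0,"wz":-0.15,"grip":1}]' >/dev/null
python3 -m jog '[{"x":0,"y":0,"z":0,"wx":0,"wy":0,"wz":-0.15,"grip":1},{"x":0,"y":0,"z":0,"wx":0,"wy":0,"wz":-0.15,"grip":1},{"x":0,"y":0,"z":0,"wx":0,"wy":0,"wz":-0.07,"grip":1},{"x":0,"y":0,"z":0,"wx":0,"wy":0,"wz":0,"grip":1},{"x":0,"y":0,"z":0,"wx":0,"wy":0,"wz":0,"grip":1}]' >/dev/null
python3 -c "
from h import *
st()
c=look('wrist',['brass_paddle','block_brass','block_small','block_tweezers'])
cv2.imwrite('pics/w4.png',c[0][:,:,::-1])"
```

```text
t 19.55 tcp [515.5, -143.3, 125.7] psi -3.8 w 22.3 ff 59.5 F [-0.4, 0.0, -1.4]
brass_paddle 0.87 [451.7, -138.5, 248.3, 67.7, -3.3]
   pin 0.97 [517.0, -143.0, 122.0]
block_brass 0.93 [541.7, -143.2, 158.0, 77.9, -3.8]
block_small 0.97 [513.3, -218.1, 207.6, 81.8, -3.5]
   pin 0.64 [512.0, -220.0, 4.0]
block_tweezers 0.78 [522.6, -64.1, 207.7, 79.9, -3.8]
   pin 0.89 [519.0, -62.0, -0.0]
```

View pics/w4.png

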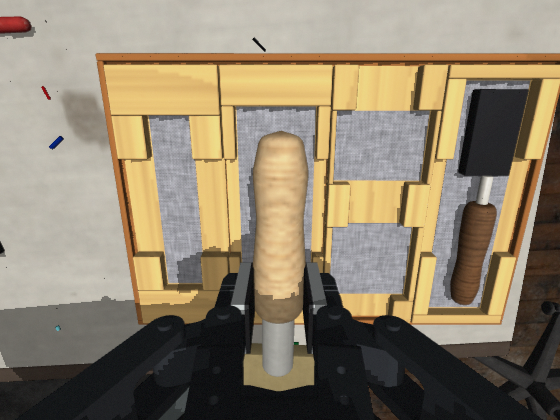

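The view shows the brass paddle over its pocket, with the pocket's far end at (275,105), and the graphite paddle seated in the right-hand pocket. Lower, release, and head for the tweezers.

```bash
python3 -m jog '[{"x":0.1,"y":0,"z":3.5,"wx":0,"wy":0,"wz":0,"grip":1},{"x":0,"y":0,"z":3,"wx":0,"wy":0,"wz":0,"grip":1},{"x":0,"y":0,"z":1.5,"wx":0,"wy":0,"wz":0,"grip":1},{"x":0,"y":0,"z":1,"wx":0,"wy":0,"wz":0,"grip":1},{"x":0,"y":0,"z":1,"wx":0,"wy":0,"wz":0,"grip":1}]' |grep -E "pos|force"
python3 -m jog '[{"x":0,"y":0,"z":0.5,"wx":0,"wy":0,"wz":0,"grip":1},{"x":0,"y":0,"z":0.5,"wx":0,"wy":0,"wz":0,"grip":1},{"x":0,"y":0,"z":0,"wx":0,"wy":0,"wz":0,"grip":1},{"x":0,"y":0,"z":0,"wx":0,"wy":0,"wz":0,"grip":1},{"x":0,"y":0,"z":0,"wx":0,"wy":0,"wz":0,"grip":1}]' |grep -E "pos|force"
```

```text
ee_pos: [517.3, -143.4, 25.5]
force: [0.2, -0.4, -0.9]
finger_force: 59.5
ee_pos: [517.2, -143.4, 16.4]
force: [-0.1, -0.3, -1.7]
finger_force: 59.5
```

```bash
python3 -m jog '[{"x":0,"y":0,"z":0.05,"wx":0,"wy":0,"wz":0,"grip":1},{"x":0,"y":0,"z":0,"wx":0,"wy":0,"wz":0,"grip":4},{"x":0,"y":0,"z":0,"wx":0,"wy":0,"wz":0,"grip":4},{"x":0,"y":0,"z":0,"wx":0,"wy":0,"wz":0,"grip":4},{"x":0,"y":0,"z":0,"wx":0,"wy":0,"wz":0,"grip":4}]' | grep -E "pos|force|width"
python3 -m jog '[{"x":0,"y":0,"z":-2,"wx":0,"wy":0,"wz":0,"grip":4},{"x":0,"y":0,"z":-4,"wx":0,"wy":0,"wz":0,"grip":4},{"x":0,"y":0,"z":-4.5,"wx":0,"wy":0,"wz":0,"grip":3.5},{"x":0,"y":-2.3,"z":-3,"wx":0,"wy":0,"wz":0,"grip":3.5},{"x":-0.3,"y":-3,"z":0,"wx":0,"wy":0,"wz":0,"grip":3.5}]' >/dev/null
for i in 1 2; do python3 -m jog '[{"x":-0.3,"y":-3.3,"z":0,"wx":0,"wy":0,"wz":0,"grip":3.5},{"x":-0.3,"y":-3.3,"z":0,"wx":0,"wy":0,"wz":0,"grip":3.5},{"x":-0.3,"y":-3.3,"z":0,"wx":0,"wy":0,"wz":0,"grip":3.5},{"x":-0.3,"y":-3.3,"z":0,"wx":0,"wy":0,"wz":0,"grip":3.5},{"x":-0.3,"y":-3.3,"z":0,"wx":0,"wy":0,"wz":0,"grip":3.5}]' >/dev/null; done
python3 -m jog '[{"x":-0.3,"y":-3.3,"z":0,"wx":0,"wy":0,"wz":0,"grip":3.5},{"x":-0.1,"y":-3.3,"z":0,"wx":0,"wy":0,"wz":0,"grip":3.5},{"x":0,"y":-0.4,"z":0,"wx":0,"wy":0,"wz":0.15,"grip":3.5},{"x":0,"y":0,"z":0,"wx":0,"wy":0,"wz":0.15,"grip":3.5},{"x":0,"y":0,"z":0,"wx":0,"wy":0,"wz":0.15,"grip":3.5}]' >/dev/null
python3 -m jog '[{"x":0,"y":0,"z":0,"wx":0,"wy":0,"wz":0.15,"grip":3.5},{"x":0,"y":0,"z":0,"wx":0,"wy":0,"wz":0.15,"grip":3.5},{"x":0,"y":0,"z":0,"wx":0,"wy":0,"wz":0.15,"grip":3.5},{"x":0,"y":0,"z":0,"wx":0,"wy":0,"wz":0.15,"grip":3.5},{"x":0,"y":0,"z":0,"wx":0,"wy":0,"wz":0.15,"grip":3.5}]' >/dev/null
python3 -m jog '[{"x":0,"y":0,"z":0,"wx":0,"wy":0,"wz":0.15,"grip":3.5},{"x":0,"y":0,"z":0,"wx":0,"wy":0,"wz":0.15,"grip":3.5},{"x":0,"y":0,"z":0,"wx":0,"wy":0,"wz":0.04,"grip":3.5},{"x":0,"y":0,"z":0,"wx":0,"wy":0,"wz":0,"grip":3.5},{"x":0,"y":0,"z":0,"wx":0,"wy":0,"wz":0,"grip":3.5}]' >/dev/null
python3 -c "
from h import *
st()
c=look('wrist',['tweezers','balm_tin','matchbox'])
cv2.imwrite('pics/w5.png',c[0][:,:,::-1])"
```

```text
ee_pos: [516.9, -143.4, 15.5]
force: [0.1, -0.1, 0.5]
width: 40.5
finger_force: 0.0
t 24.5 tcp [508.6, 311.0, 150.3] psi -91.8 w 35.0 ff 0.0 F [-0.3, -0.0, 0.2]
   pin 0.7 [505.0, 313.0, -0.0]
balm_tin 0.97 [583.3, 311.2, 65.6, 59.8, 57.7]
   pin 0.68 [584.0, 311.0, -1.0]
matchbox 0.79 [427.6, 304.1, 55.1, 40.0, 9.0]
matchbox 0.38 [501.1, 321.2, 10.1, 0.9, 88.7]
   pin 0.7 [426.0, 304.0, -1.0]
```

View pics/w5.png

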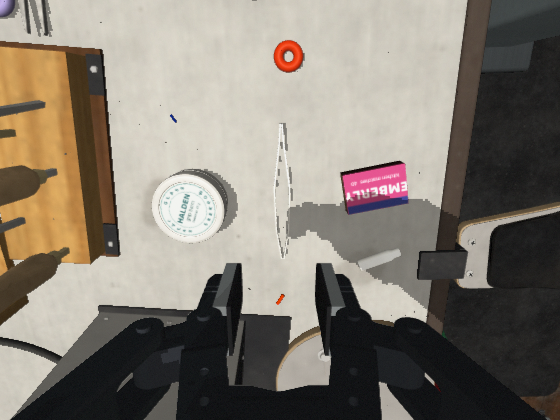

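The tweezers run from (281,123) to (284,258), the tin is at (189,207) and the matchbox at (375,187). I'll turn those pixels into positions.

```bash
python3 -c "
from h import *
c=cam('wrist');st()
P=plane(np.array([[281,123],[284,258],[282.5,190],[275,190],[290,190.]]),c,5);print(P.round(1).tolist(),np.hypot(*(P[0]-P[1])),np.degrees(np.arctan2(*(P[0]-P[1])[::-1])))"
```

```text
t 24.9 tcp [508.7, 311.1, 150.3] psi -91.9 w 34.7 ff 0.0 F [-0.5, -0.4, 0.1]
[[505.5, 248.4], [506.4, 372.0], [505.9, 305.7], [512.5, 305.4], [499.3, 305.9]] 123.67430705884902 -90.42506917324393
```

```bash
python3 -m jog '[{"x":0.1,"y":0.27,"z":3.5,"wx":0,"wy":0,"wz":-0.026,"grip":3},{"x":0,"y":0,"z":4,"wx":0,"wy":0,"wz":0,"grip":3},{"x":0,"y":0,"z":3,"wx":0,"wy":0,"wz":0,"grip":3},{"x":0,"y":0,"z":2,"wx":0,"wy":0,"wz":0,"grip":3},{"x":0,"y":0,"z":1,"wx":0,"wy":0,"wz":0,"grip":3}]' >/dev/null
python3 -m jog '[{"x":0,"y":0,"z":0.5,"wx":0,"wy":0,"wz":0,"grip":3},{"x":0,"y":0,"z":0.5,"wx":0,"wy":0,"wz":0,"grip":3},{"x":0,"y":0,"z":0.2,"wx":0,"wy":0,"wz":0,"grip":3},{"x":0,"y":0,"z":0,"wx":0,"wy":0,"wz":0,"grip":3},{"x":0,"y":0,"z":0,"wx":0,"wy":0,"wz":0,"grip":3}]' 25 | grep -E "pos|force|width"
```

```text
ee_pos: [506.3, 310.5, 4.1]
force: [0.1, 0.0, -0.1]
width: 29.9
finger_force: 0.0
```

```bash

python3 -m jog '[{"x":0,"y":0,"z":0.1,"wx":0,"wy":0,"wz":0,"grip":2.5},{"x":0,"y":0,"z":0,"wx":0,"wy":0,"wz":0,"grip":2},{"x":0,"y":0,"z":0,"wx":0,"wy":0,"wz":0,"grip":1.2},{"x":0,"y":0,"z":0,"wx":0,"wy":0,"wz":0,"grip":0.5},{"x":0,"y":0,"z":0,"wx":0,"wy":0,"wz":0,"grip":0.5}]' 25 | grep -E "pos|force|width"
python3 -m jog '[{"x":0,"y":0,"z":0,"wx":0,"wy":0,"wz":0,"grip":0.5},{"x":0,"y":0,"z":0,"wx":0,"wy":0,"wz":0,"grip":0.5},{"x":0,"y":0,"z":0,"wx":0,"wy":0,"wz":0,"grip":0.5},{"x":0,"y":0,"z":0,"wx":0,"wy":0,"wz":0,"grip":0.5},{"x":0,"y":0,"z":0,"wx":0,"wy":0,"wz":0,"grip":0.5}]' 25 | grep -E "pos|force|width"
```

```text
ee_pos: [506.1, 310.2, 2.6]
force: [-0.5, -0.0, 2.2]
width: 13.5
finger_force: 24.7
ee_pos: [506.1, 310.2, 2.5]
force: [-1.1, -0.7, 4.7]
width: 13.2
finger_force: 24.9
```

```bash
python3 -m jog '[{"x":0,"y":0,"z":-0.5,"wx":0,"wy":0,"wz":0,"grip":0.5},{"x":0,"y":0,"z":-1.5,"wx":0,"wy":0,"wz":0,"grip":0.5},{"x":0,"y":0,"z":-3,"wx":0,"wy":0,"wz":0,"grip":0.5},{"x":0,"y":0,"z":-4,"wx":0,"wy":0,"wz":0,"grip":0.5},{"x":1.3,"y":0,"z":-2,"wx":0,"wy":0,"wz":0,"grip":0.5}]' | grep -E "pos|force|width"
for i in 1 2; do python3 -m jog '[{"x":3,"y":-0.14,"z":0,"wx":0,"wy":0,"wz":0,"grip":0.5},{"x":3,"y":-0.14,"z":0,"wx":0,"wy":0,"wz":0,"grip":0.5},{"x":3,"y":-0.14,"z":0,"wx":0,"wy":0,"wz":0,"grip":0.5},{"x":3,"y":-0.14,"z":0,"wx":0,"wy":0,"wz":0,"grip":0.5},{"x":3,"y":-0.14,"z":0,"wx":0,"wy":0,"wz":0,"grip":0.5}]' >/dev/null; done
python3 -m jog '[{"x":3,"y":-0.14,"z":0,"wx":0,"wy":0,"wz":0,"grip":0.5},{"x":3,"y":-0.14,"z":0,"wx":0,"wy":0,"wz":0,"grip":0.5},{"x":0,"y":0,"z":0,"wx":0,"wy":0,"wz":-0.15,"grip":0.5},{"x":0,"y":0,"z":0,"wx":0,"wy":0,"wz":-0.15,"grip":0.5},{"x":0,"y":0,"z":0,"wx":0,"wy":0,"wz":-0.15,"grip":0.5}]' >/dev/null
python3 -m jog '[{"x":0,"y":0,"z":0,"wx":0,"wy":0,"wz":-0.15,"grip":0.5},{"x":0,"y":0,"z":0,"wx":0,"wy":0,"wz":-0.15,"grip":0.5},{"x":0,"y":0,"z":0,"wx":0,"wy":0,"wz":-0.15,"grip":0.5},{"x":0,"y":0,"z":0,"wx":0,"wy":0,"wz":-0.15,"grip":0.5},{"x":0,"y":0,"z":0,"wx":0,"wy":0,"wz":-0.15,"grip":0.5}]' >/dev/null
python3 -m jog '[{"x":0,"y":0,"z":0,"wx":0,"wy":0,"wz":-0.15,"grip":0.5},{"x":0,"y":0,"z":0,"wx":0,"wy":0,"wz":-0.15,"grip":0.5},{"x":0,"y":0,"z":0,"wx":0,"wy":0,"wz":-0.011,"grip":0.5},{"x":0,"y":0,"z":0,"wx":0,"wy":0,"wz":0,"grip":0.5},{"x":0,"y":0,"z":0,"wx":0,"wy":0,"wz":0,"grip":0.5}]' >/dev/null
python3 -c "
from h import *
st()
c=look('wrist',['tweezers','block_brass','block_small','block_tweezers'])
cv2.imwrite('pics/w6.png',c[0][:,:,::-1])"
```

```text
ee_pos: [507.3, 299.1, 115.5]
force: [0.9, 0.1, 0.0]
width: 12.9
finger_force: 24.5
t 29.9 tcp [520.1, -63.0, 112.2] psi -4.0 w 12.9 ff 24.5 F [0.4, -0.6, -0.1]
tweezers 0.75 [519.9, -64.0, 95.6, 16.2, -10.6]
   pin 0.69 [521.0, -64.0, 111.0]
block_brass 0.96 [517.0, -139.1, 208.2, 79.9, -3.8]
   pin 0.96 [518.0, -143.0, 6.0]
block_small 0.86 [511.7, -215.4, 207.6, 84.6, -3.5]
   pin 0.73 [512.0, -218.0, 4.0]
block_tweezers 0.69 [544.5, -63.8, 162.7, 77.1, -3.8]
   pin 0.69 [517.0, -62.0, -1.0]
```

View pics/w6.png

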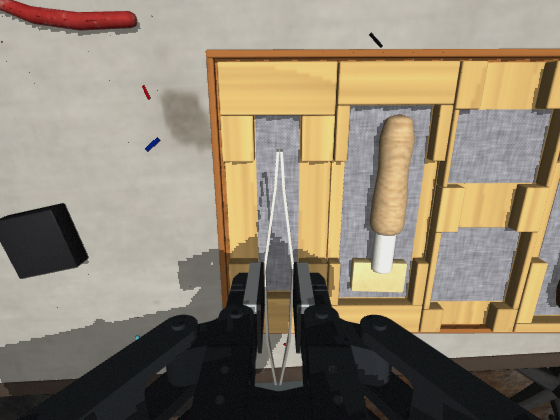

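The tweezers hang straight over the left-hand pocket, with tips at (279,152) and the pocket spanning columns 255–300. The brass paddle is seated. Lower and release.

```bash
python3 -m jog '[{"x":0,"y":0,"z":3.5,"wx":0,"wy":0,"wz":0,"grip":0.5},{"x":0,"y":0,"z":3,"wx":0,"wy":0,"wz":0,"grip":0.5},{"x":0,"y":0,"z":1.2,"wx":0,"wy":0,"wz":0,"grip":0.5},{"x":0,"y":0,"z":1,"wx":0,"wy":0,"wz":0,"grip":0.5},{"x":0,"y":0,"z":0.5,"wx":0,"wy":0,"wz":0,"grip":0.5}]' |grep -E "pos|force"
python3 -m jog '[{"x":0,"y":0,"z":0.5,"wx":0,"wy":0,"wz":0,"grip":0.5},{"x":0,"y":0,"z":0.3,"wx":0,"wy":0,"wz":0,"grip":0.5},{"x":0,"y":0,"z":0,"wx":0,"wy":0,"wz":0,"grip":0.5},{"x":0,"y":0,"z":0,"wx":0,"wy":0,"wz":0,"grip":0.5},{"x":0,"y":0,"z":0,"wx":0,"wy":0,"wz":0,"grip":0.5}]' |grep -E "pos|force"
```

```text
ee_pos: [520.5, -63.0, 20.0]
force: [-0.1, 0.1, 0.4]
finger_force: 24.5
ee_pos: [520.5, -62.9, 12.8]
force: [-0.1, 0.8, 0.4]
finger_force: 24.5
```

```bash
python3 -m jog '[{"x":0,"y":0,"z":0.12,"wx":0,"wy":0,"wz":0,"grip":0.5},{"x":0,"y":0,"z":0,"wx":0,"wy":0,"wz":0,"grip":1.3},{"x":0,"y":0,"z":0,"wx":0,"wy":0,"wz":0,"grip":1.7},{"x":0,"y":0,"z":0,"wx":0,"wy":0,"wz":0,"grip":2.8},{"x":0,"y":0,"z":0,"wx":0,"wy":0,"wz":0,"grip":2.8}]' | grep -E "pos|force|width"
python3 -m jog '[{"x":0,"y":0,"z":-1,"wx":0,"wy":0,"wz":0,"grip":2.8},{"x":0,"y":0,"z":-3,"wx":0,"wy":0,"wz":0,"grip":2.8},{"x":0,"y":0,"z":-4.5,"wx":0,"wy":0,"wz":0,"grip":6.8},{"x":-0.45,"y":-2,"z":-4,"wx":0,"wy":0,"wz":0,"grip":6.8},{"x":-0.45,"y":-3.5,"z":-1,"wx":0,"wy":0,"wz":0,"grip":6.8}]' >/dev/null
python3 -m jog '[{"x":-0.45,"y":-3.5,"z":0,"wx":0,"wy":0,"wz":0,"grip":6.8},{"x":-0.45,"y":-3.5,"z":0,"wx":0,"wy":0,"wz":0,"grip":6.8},{"x":-0.45,"y":-3.5,"z":0,"wx":0,"wy":0,"wz":0,"grip":6.8},{"x":-0.4,"y":-2.9,"z":0,"wx":0,"wy":0,"wz":0.0,"grip":6.8},{"x":0,"y":0,"z":0,"wx":0,"wy":0,"wz":0.15,"grip":6.8}]' >/dev/null
python3 -m jog '[{"x":0,"y":0,"z":0,"wx":0,"wy":0,"wz":0.15,"grip":6.8},{"x":0,"y":0,"z":0,"wx":0,"wy":0,"wz":0.15,"grip":6.8},{"x":0,"y":0,"z":0,"wx":0,"wy":0,"wz":0.15,"grip":6.8},{"x":0,"y":0,"z":0,"wx":0,"wy":0,"wz":0.15,"grip":6.8},{"x":0,"y":0,"z":0,"wx":0,"wy":0,"wz":0.15,"grip":6.8}]' >/dev/null
python3 -m jog '[{"x":0,"y":0,"z":0,"wx":0,"wy":0,"wz":0.15,"grip":6.8},{"x":0,"y":0,"z":0,"wx":0,"wy":0,"wz":0.15,"grip":6.8},{"x":0,"y":0,"z":0,"wx":0,"wy":0,"wz":0.15,"grip":6.8},{"x":0,"y":0,"z":0,"wx":0,"wy":0,"wz":0.006,"grip":6.8},{"x":0,"y":0,"z":0,"wx":0,"wy":0,"wz":0,"grip":6.8}]' >/dev/null
python3 -c "
from h import *
st()
c=look('wrist',['marver_block'])
cv2.imwrite('pics/w7.png',c[0][:,:,::-1])
c=look('top',['tweezers'])
cv2.imwrite('pics/t7.png',cv2.resize(c[0][140:270,130:450,::-1],None,fx=2,fy=2))"
```

```text
ee_pos: [520.2, -63.0, 11.2]
force: [-0.7, -1.1, -0.2]
width: 28.2
finger_force: 0.0
t 33.85 tcp [506.3, 127.4, 146.6] psi -81.4 w 68.1 ff 0.0 F [-0.7, 0.2, 0.9]
marver_block 0.82 [508.7, 125.4, 53.6, 50.1, -81.5]
   pin 0.71 [506.0, 133.0, 2.0]
tweezers 0.56 [465.3, -57.7, 4.6, 2.3, -1.2]
   pin 0.61 [522.0, -64.0, 8.0]
```

View pics/w7.png

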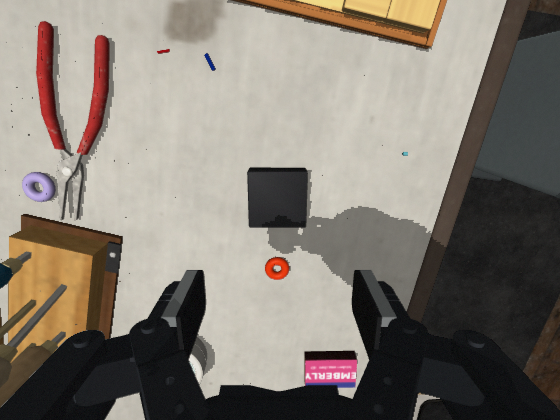

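View pics/t7.png

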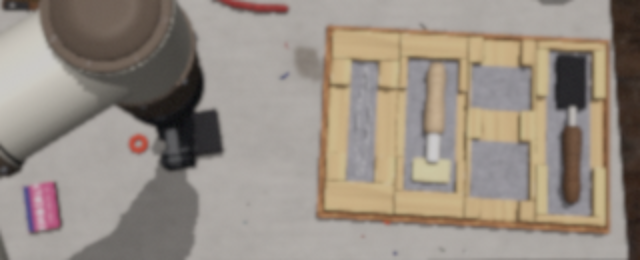

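The wrist view shows the marver at (278,198) square between the fingers. The top view shows all three long things in their pockets. Grasp the marver.

```bash
python3 -m jog '[{"x":0.1,"y":-0.1,"z":3.5,"wx":0,"wy":0,"wz":0,"grip":6.8},{"x":0,"y":0,"z":4,"wx":0,"wy":0,"wz":0,"grip":6.8},{"x":0,"y":0,"z":3,"wx":0,"wy":0,"wz":0,"grip":6.8},{"x":0,"y":0,"z":2,"wx":0,"wy":0,"wz":0,"grip":6.8},{"x":0,"y":0,"z":1,"wx":0,"wy":0,"wz":0,"grip":6.8}]' >/dev/null
python3 -m jog '[{"x":0,"y":0,"z":0.7,"wx":0,"wy":0,"wz":0,"grip":6.8},{"x":0,"y":0,"z":0,"wx":0,"wy":0,"wz":0,"grip":6.8},{"x":0,"y":0,"z":0,"wx":0,"wy":0,"wz":0,"grip":4},{"x":0,"y":0,"z":0,"wx":0,"wy":0,"wz":0,"grip":4},{"x":0,"y":0,"z":0,"wx":0,"wy":0,"wz":0,"grip":4}]' 40 | grep -E "pos|force|width"
python3 -m jog '[{"x":0,"y":0,"z":0,"wx":0,"wy":0,"wz":0,"grip":4},{"x":0,"y":0,"z":0,"wx":0,"wy":0,"wz":0,"grip":4},{"x":0,"y":0,"z":0,"wx":0,"wy":0,"wz":0,"grip":4},{"x":0,"y":0,"z":0,"wx":0,"wy":0,"wz":0,"grip":4},{"x":0,"y":0,"z":0,"wx":0,"wy":0,"wz":0,"grip":4}]' 40
```

```text
ee_pos: [508.4, 127.1, 5.4]
force: [-0.2, 0.4, 4.6]
width: 48.9
finger_force: 42.8
time_s: 35.65
ee_pos: [508.4, 127.1, 5.4]
tool_rot: [[0.148, -0.989, 0.002], [-0.989, -0.148, 0.001], [-0.001, -0.003, -1.0]]
force: [-0.9, 0.2, 6.0]
width: 48.7
finger_force: 43.1
```

```bash
python3 -m jog '[{"x":0,"y":0,"z":-1,"wx":0,"wy":0,"wz":0,"grip":4},{"x":0,"y":0,"z":-3.5,"wx":0,"wy":0,"wz":0,"grip":4},{"x":0,"y":0,"z":-4,"wx":0,"wy":0,"wz":0,"grip":4},{"x":1.5,"y":0.5,"z":-3,"wx":0,"wy":0,"wz":0,"grip":4},{"x":3,"y":0.8,"z":0,"wx":0,"wy":0,"wz":0,"grip":4}]' >/dev/null
python3 -m jog '[{"x":3,"y":0.8,"z":0,"wx":0,"wy":0,"wz":0,"grip":4},{"x":3,"y":0.9,"z":0,"wx":0,"wy":0,"wz":0,"grip":4},{"x":3,"y":0.9,"z":0,"wx":0,"wy":0,"wz":0,"grip":4},{"x":3,"y":0.9,"z":0,"wx":0,"wy":0,"wz":0,"grip":4},{"x":3,"y":0.9,"z":0,"wx":0,"wy":0,"wz":0,"grip":4}]' >/dev/null
python3 -m jog '[{"x":3,"y":0.8,"z":0,"wx":0,"wy":0,"wz":0,"grip":4},{"x":3,"y":0.9,"z":0,"wx":0,"wy":0,"wz":0,"grip":4},{"x":3,"y":0.9,"z":0,"wx":0,"wy":0,"wz":0,"grip":4},{"x":3,"y":0.9,"z":0,"wx":0,"wy":0,"wz":0,"grip":4},{"x":1.75,"y":0.4,"z":0,"wx":0,"wy":0,"wz":0,"grip":4}]' >/dev/null
python3 -m jog '[{"x":0,"y":0,"z":0,"wx":0,"wy":0,"wz":0.11,"grip":4},{"x":0,"y":0,"z":0,"wx":0,"wy":0,"wz":0.105,"grip":4},{"x":0,"y":0,"z":0,"wx":0,"wy":0,"wz":0,"grip":4},{"x":0,"y":0,"z":0,"wx":0,"wy":0,"wz":0,"grip":4},{"x":0,"y":0,"z":0,"wx":0,"wy":0,"wz":0,"grip":4}]' >/dev/null
python3 -c "
from h import *
st()
c=look('wrist',['marver_block','block_small','block_graphite'])
cv2.imwrite('pics/w8.png',c[0][:,:,::-1])"
```

```text
t 37.65 tcp [461.5, -216.3, 119.3] psi -93.7 w 49.1 ff 42.4 F [-0.4, 0.4, -0.9]
marver_block 0.64 [466.6, -150.5, 104.0, 92.9, 86.3]
   pin 0.73 [457.0, -214.0, 112.0]
block_small 0.7 [510.1, -221.6, 209.2, 80.2, -3.7]
   pin 0.89 [510.0, -218.0, 3.0]
block_graphite 0.96 [504.8, -298.9, 208.5, 77.5, -3.7]
block_graphite 0.72 [507.6, -301.0, 171.4, 33.7, -3.1]
   pin 0.74 [503.0, -299.0, 6.0]
```

View pics/w8.png

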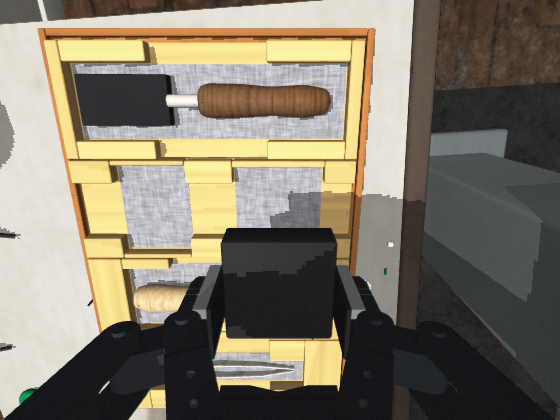

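The marver hangs square over the robot-side pocket of the small block, which spans columns 235–320. Block centre is about (510.5,-220.5). Lower and release.

```bash
python3 -m jog '[{"x":0.05,"y":-0.1,"z":3.5,"wx":0,"wy":0,"wz":0,"grip":4},{"x":0,"y":0,"z":3,"wx":0,"wy":0,"wz":0,"grip":4},{"x":0,"y":0,"z":1.5,"wx":0,"wy":0,"wz":0,"grip":4},{"x":0,"y":0,"z":1,"wx":0,"wy":0,"wz":0,"grip":4},{"x":0,"y":0,"z":0.5,"wx":0,"wy":0,"wz":0,"grip":4}]' |grep -E "pos|force"
python3 -m jog '[{"x":0,"y":0,"z":0.5,"wx":0,"wy":0,"wz":0,"grip":4},{"x":0,"y":0,"z":0.4,"wx":0,"wy":0,"wz":0,"grip":4},{"x":0,"y":0,"z":0,"wx":0,"wy":0,"wz":0,"grip":4},{"x":0,"y":0,"z":0,"wx":0,"wy":0,"wz":0,"grip":4},{"x":0,"y":0,"z":0,"wx":0,"wy":0,"wz":0,"grip":4}]' |grep -E "pos|force"
```

```text
ee_pos: [462.4, -217.1, 23.4]
force: [-0.1, -0.5, -0.9]
finger_force: 42.3
ee_pos: [462.9, -217.1, 15.6]
force: [-0.3, 0.8, -1.3]
finger_force: 42.3
```

```bash
python3 -m jog '[{"x":0,"y":0,"z":0.1,"wx":0,"wy":0,"wz":0,"grip":4},{"x":0,"y":0,"z":0,"wx":0,"wy":0,"wz":0,"grip":6},{"x":0,"y":0,"z":0,"wx":0,"wy":0,"wz":0,"grip":6},{"x":0,"y":0,"z":0,"wx":0,"wy":0,"wz":0,"grip":6},{"x":0,"y":0,"z":0,"wx":0,"wy":0,"wz":0,"grip":6}]' | grep -E "pos|force|width"
python3 -m jog '[{"x":0,"y":0,"z":-2,"wx":0,"wy":0,"wz":0,"grip":6},{"x":0,"y":0,"z":-4,"wx":0,"wy":0,"wz":0,"grip":6},{"x":0,"y":0,"z":-4.5,"wx":0,"wy":0,"wz":0,"grip":5.5},{"x":-3,"y":0.4,"z":-3,"wx":0,"wy":0,"wz":0,"grip":5.5},{"x":-3.3,"y":0.44,"z":0,"wx":0,"wy":0,"wz":0,"grip":5.5}]' >/dev/null
for i in 1 2; do python3 -m jog '[{"x":-3.3,"y":0.44,"z":0,"wx":0,"wy":0,"wz":0,"grip":5.5},{"x":-3.3,"y":0.44,"z":0,"wx":0,"wy":0,"wz":0,"grip":5.5},{"x":-3.3,"y":0.44,"z":0,"wx":0,"wy":0,"wz":0,"grip":5.5},{"x":-3.3,"y":0.44,"z":0,"wx":0,"wy":0,"wz":0,"grip":5.5},{"x":-3.3,"y":0.44,"z":0,"wx":0,"wy":0,"wz":0,"grip":5.5}]' >/dev/null; done
python3 -m jog '[{"x":-3.3,"y":0.44,"z":0,"wx":0,"wy":0,"wz":0,"grip":5.5},{"x":-3.3,"y":0.44,"z":0,"wx":0,"wy":0,"wz":0,"grip":5.5},{"x":-3.3,"y":0.44,"z":0,"wx":0,"wy":0,"wz":0,"grip":5.5},{"x":-2.6,"y":0.44,"z":0,"wx":0,"wy":0,"wz":0,"grip":5.5},{"x":0,"y":0,"z":0,"wx":0,"wy":0,"wz":-0.142,"grip":5.5}]' >/dev/null
for i in 1 2; do python3 -m jog '[{"x":0,"y":0,"z":0,"wx":0,"wy":0,"wz":-0.15,"grip":5.5},{"x":0,"y":0,"z":0,"wx":0,"wy":0,"wz":-0.15,"grip":5.5},{"x":0,"y":0,"z":0,"wx":0,"wy":0,"wz":-0.15,"grip":5.5},{"x":0,"y":0,"z":0,"wx":0,"wy":0,"wz":-0.15,"grip":5.5},{"x":0,"y":0,"z":0,"wx":0,"wy":0,"wz":-0.15,"grip":5.5}]' >/dev/null; done
python3 -m jog '[{"x":0,"y":0,"z":0,"wx":0,"wy":0,"wz":-0.15,"grip":5.5},{"x":0,"y":0,"z":0,"wx":0,"wy":0,"wz":0,"grip":5.5},{"x":0,"y":0,"z":0,"wx":0,"wy":0,"wz":0,"grip":5.5},{"x":0,"y":0,"z":0,"wx":0,"wy":0,"wz":0,"grip":5.5},{"x":0,"y":0,"z":0,"wx":0,"wy":0,"wz":0,"grip":5.5}]' >/dev/null
python3 -c "
from h import *
st()
c=look('wrist',['matchbox','balm_tin'])
cv2.imwrite('pics/w9.png',c[0][:,:,::-1])"
```

```text
ee_pos: [462.6, -217.1, 14.2]
force: [-0.1, -0.2, 0.3]
width: 59.9
finger_force: 0.0
t 43.0 tcp [427.4, 304.4, 149.1] psi 8.8 w 54.8 ff 0.0 F [0.6, 0.9, 1.0]
matchbox 0.74 [427.5, 306.0, 54.9, 35.4, 9.7]
   pin 0.97 [424.0, 303.0, -2.0]
balm_tin 0.91 [563.4, 311.1, 54.8, 22.7, -81.2]
```

View pics/w9.png

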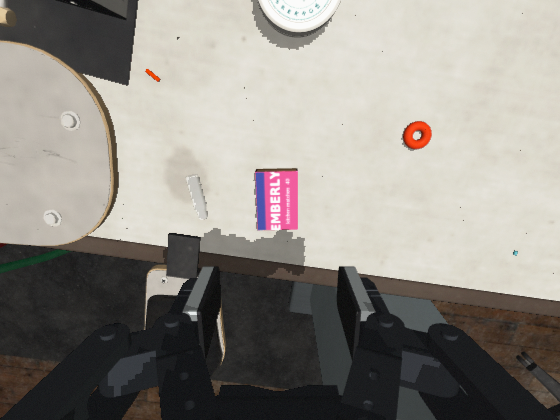

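The matchbox is at (276,200), square and centred, and the chalk stub at (197,197) is clear of the fingers. Grasp gently.

```bash
python3 -m jog '[{"x":0,"y":-0.1,"z":3.5,"wx":0,"wy":0,"wz":0,"grip":5.5},{"x":0,"y":0,"z":4,"wx":0,"wy":0,"wz":0,"grip":5.5},{"x":0,"y":0,"z":3,"wx":0,"wy":0,"wz":0,"grip":5.5},{"x":0,"y":0,"z":2,"wx":0,"wy":0,"wz":0,"grip":5.5},{"x":0,"y":0,"z":1,"wx":0,"wy":0,"wz":0,"grip":5.5}]' >/dev/null
python3 -m jog '[{"x":0,"y":0,"z":1,"wx":0,"wy":0,"wz":0,"grip":5.5},{"x":0,"y":0,"z":0,"wx":0,"wy":0,"wz":0,"grip":5.5},{"x":0,"y":0,"z":0,"wx":0,"wy":0,"wz":0,"grip":2.5},{"x":0,"y":0,"z":0,"wx":0,"wy":0,"wz":0,"grip":2.5},{"x":0,"y":0,"z":0,"wx":0,"wy":0,"wz":0,"grip":2.5}]' 20 | grep -E "pos|force|width"
python3 -m jog '[{"x":0,"y":0,"z":0,"wx":0,"wy":0,"wz":0,"grip":2.5},{"x":0,"y":0,"z":0,"wx":0,"wy":0,"wz":0,"grip":2.5},{"x":0,"y":0,"z":0,"wx":0,"wy":0,"wz":0,"grip":2.5},{"x":0,"y":0,"z":0,"wx":0,"wy":0,"wz":0,"grip":2.5},{"x":0,"y":0,"z":0,"wx":0,"wy":0,"wz":0,"grip":2.5}]' 20
```

```text
ee_pos: [427.8, 306.2, 5.2]
force: [-0.1, -0.1, 2.7]
width: 33.3
finger_force: 20.2
time_s: 44.75
ee_pos: [427.8, 306.1, 5.2]
tool_rot: [[0.988, 0.154, 0.002], [0.154, -0.988, 0.002], [0.002, -0.001, -1.0]]
force: [-1.0, 0.1, 6.1]
width: 33.0
finger_force: 20.5
```

```bash
python3 -m jog '[{"x":0,"y":0,"z":-1,"wx":0,"wy":0,"wz":0,"grip":2.5},{"x":0,"y":0,"z":-3.5,"wx":0,"wy":0,"wz":0,"grip":2.5},{"x":0,"y":0,"z":-4,"wx":0,"wy":0,"wz":0,"grip":2.5},{"x":0.3,"y":3,"z":-3,"wx":0,"wy":0,"wz":0,"grip":2.5},{"x":0.3,"y":3.2,"z":0,"wx":0,"wy":0,"wz":0,"grip":2.5}]' | grep width
for i in 1 2 3; do python3 -m jog '[{"x":0.28,"y":3.2,"z":0,"wx":0,"wy":0,"wz":0,"grip":2.5},{"x":0.28,"y":3.2,"z":0,"wx":0,"wy":0,"wz":0,"grip":2.5},{"x":0.28,"y":3.2,"z":0,"wx":0,"wy":0,"wz":0,"grip":2.5},{"x":0.28,"y":3.2,"z":0,"wx":0,"wy":0,"wz":0,"grip":2.5},{"x":0.28,"y":3.2,"z":0,"wx":0,"wy":0,"wz":0,"grip":2.5}]' >/dev/null; done
for i in 1 2; do python3 -m jog '[{"x":0,"y":0,"z":0,"wx":0,"wy":0,"wz":0.15,"grip":2.5},{"x":0,"y":0,"z":0,"wx":0,"wy":0,"wz":0.15,"grip":2.5},{"x":0,"y":0,"z":0,"wx":0,"wy":0,"wz":0.15,"grip":2.5},{"x":0,"y":0,"z":0,"wx":0,"wy":0,"wz":0.15,"grip":2.5},{"x":0,"y":0,"z":0,"wx":0,"wy":0,"wz":0.15,"grip":2.5}]' >/dev/null; done
python3 -m jog '[{"x":0,"y":0,"z":0,"wx":0,"wy":0,"wz":0.15,"grip":2.5},{"x":0,"y":0,"z":0,"wx":0,"wy":0,"wz":0.14,"grip":2.5},{"x":0,"y":0,"z":0,"wx":0,"wy":0,"wz":0,"grip":2.5},{"x":0,"y":0,"z":0,"wx":0,"wy":0,"wz":0,"grip":2.5},{"x":0,"y":0,"z":0,"wx":0,"wy":0,"wz":0,"grip":2.5}]' >/dev/null
python3 -c "
from h import *
st()
c=look('wrist',['matchbox','block_small','block_graphite'])
cv2.imwrite('pics/w10.png',c[0][:,:,::-1])"
```

```text
width: 33.3
t 48.25 tcp [557.8, -222.7, 119.2] psi -93.6 w 33.0 ff 20.1 F [0.1, -0.2, 0.7]
   pin 0.76 [558.0, -220.0, 112.0]
   pin 0.34 [462.0, -216.0, 8.0]
block_small 0.81 [510.8, -221.8, 209.0, 79.2, -3.3]
   pin 0.56 [512.0, -217.0, 4.0]
block_graphite 0.78 [505.9, -299.0, 210.3, 78.8, -3.6]
   pin 0.65 [502.0, -297.0, 10.0]
```

View pics/w10.png

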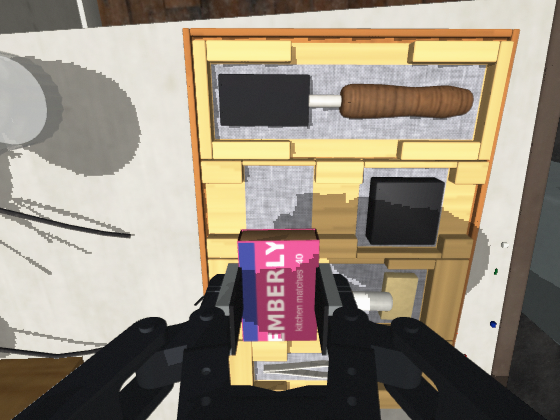

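The marver is seated at (405,212), and the matchbox is square over the far pocket (columns 245–312). Lower and release.

```bash
python3 -m jog '[{"x":0.2,"y":-0.05,"z":3.5,"wx":0,"wy":0,"wz":0,"grip":2.5},{"x":0,"y":0,"z":3,"wx":0,"wy":0,"wz":0,"grip":2.5},{"x":0,"y":0,"z":1.5,"wx":0,"wy":0,"wz":0,"grip":2.5},{"x":0,"y":0,"z":1,"wx":0,"wy":0,"wz":0,"grip":2.5},{"x":0,"y":0,"z":0.5,"wx":0,"wy":0,"wz":0,"grip":2.5}]' |grep -E "pos|force"
python3 -m jog '[{"x":0,"y":0,"z":0.5,"wx":0,"wy":0,"wz":0,"grip":2.5},{"x":0,"y":0,"z":0.45,"wx":0,"wy":0,"wz":0,"grip":2.5},{"x":0,"y":0,"z":0,"wx":0,"wy":0,"wz":0,"grip":2.5},{"x":0,"y":0,"z":0,"wx":0,"wy":0,"wz":0,"grip":2.5},{"x":0,"y":0,"z":0,"wx":0,"wy":0,"wz":0,"grip":2.5}]' |grep -E "pos|force"
python3 -m jog '[{"x":0,"y":0,"z":0.05,"wx":0,"wy":0,"wz":0,"grip":2.5},{"x":0,"y":0,"z":0,"wx":0,"wy":0,"wz":0,"grip":4.6},{"x":0,"y":0,"z":0,"wx":0,"wy":0,"wz":0,"grip":4.6},{"x":0,"y":0,"z":0,"wx":0,"wy":0,"wz":0,"grip":4.6},{"x":0,"y":0,"z":0,"wx":0,"wy":0,"wz":0,"grip":4.6}]' | grep -E "pos|force|width"
python3 -m jog '[{"x":0,"y":0,"z":-2,"wx":0,"wy":0,"wz":0,"grip":4.6},{"x":0,"y":0,"z":-4,"wx":0,"wy":0,"wz":0,"grip":4.6},{"x":0,"y":0,"z":-4.5,"wx":0,"wy":0,"wz":0,"grip":4.6},{"x":-3,"y":0,"z":-4,"wx":0,"wy":0,"wz":0,"grip":4.6},{"x":-4,"y":0,"z":-3,"wx":0,"wy":0,"wz":0,"grip":4.6}]' >/dev/null
python3 -m jog '[{"x":-4,"y":0,"z":-2,"wx":0,"wy":0,"wz":0,"grip":4.6},{"x":-4,"y":0,"z":0,"wx":0,"wy":0,"wz":0,"grip":4.6},{"x":-4,"y":0,"z":0,"wx":0,"wy":0,"wz":0,"grip":4.6},{"x":-2,"y":0,"z":0,"wx":0,"wy":0,"wz":0,"grip":4.6},{"x":0,"y":0,"z":0,"wx":0,"wy":0,"wz":0,"grip":4.6}]' >/dev/null
python3 -c "
from h import *
st()
c=look('wrist',['matchbox','block_small','marver_block','graphite_paddle','brass_paddle','tweezers'])
cv2.imwrite('pics/w11.png',c[0][:,:,::-1])"
```

```text
ee_pos: [558.1, -224.8, 23.3]
force: [0.4, 0.4, -0.1]
finger_force: 20.1
ee_pos: [558.6, -224.8, 15.2]
force: [0.2, -1.1, 0.4]
finger_force: 20.1
ee_pos: [558.2, -224.8, 14.1]
force: [-0.9, 0.4, 0.2]
width: 46.0
finger_force: 0.0
t 51.1 tcp [572.0, -12.8, 209.2] psi -93.5 w 46.2 ff 0.0 F [-0.1, -0.3, -0.2]
   pin 0.65 [517.0, -142.0, 13.0]
   pin 0.4 [517.0, -144.0, 10.0]
brass_paddle 0.61 [517.5, -145.2, 140.6, 42.9, -6.1]
   pin 0.66 [518.0, -141.0, 8.0]
tweezers 0.89 [569.2, -66.1, 26.0, 6.8, -3.5]
   pin 0.85 [521.0, -61.0, 7.0]
```

View pics/w11.png

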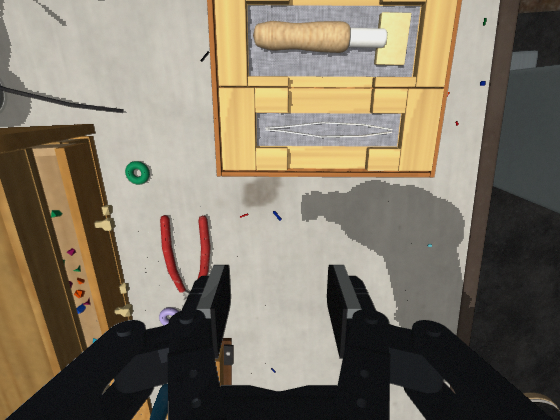

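The brass paddle (330,40) and tweezers (328,130) are seated. One top picture will check the rest and the tin.

```bash
python3 -c "
from h import *
c=look('top',['matchbox','marver_block','graphite_paddle','balm_tin'])
cv2.imwrite('pics/t11.png',cv2.resize(c[0][140:270,130:450,::-1],None,fx=2,fy=2))"
```

```text
matchbox 0.9 [558.6, -224.6, 55.4, 38.0, 87.5]
matchbox 0.5 [582.3, 340.5, 41.2, 18.8, 2.5]
marver_block 0.91 [462.9, -218.1, 52.2, 50.0, 87.0]
   pin 0.89 [460.0, -217.0, 12.0]
graphite_paddle 0.75 [508.6, -301.3, 171.0, 34.5, -3.7]
   pin 0.86 [510.0, -298.0, 10.0]
balm_tin 0.61 [505.2, -296.5, 170.8, 34.2, -3.7]
balm_tin 0.45 [580.2, 333.6, 47.9, 18.5, 2.7]
   pin 0.56 [587.0, 310.0, -2.0]
```

View pics/t11.png

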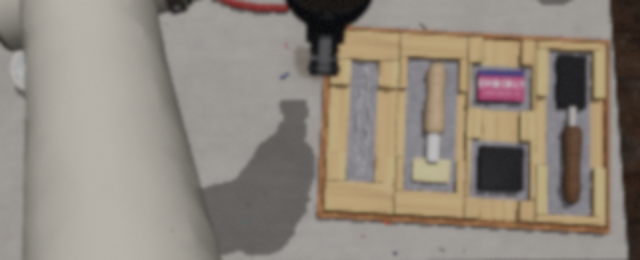

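All five lie in their own pockets: matchbox (500,87), marver (500,168) and graphite paddle (570,130) here, the other two confirmed in the wrist view. The tin hasn't moved.

```bash
python3 -c "
from plant import ctrl; print(ctrl.sign_off())"
```

```text
the job is handed in; nothing more can be done
None
```

The graphite paddle, brass paddle, tweezers, marver block and matchbox are each lying in their own pocket and let go, the tin was left where it stands, and the job was handed in at about 52 s of the 122 s allowed.

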